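# Take the bayonet lens off the inspection camera

### The arm

A 7-joint arm with a two-finger parallel gripper is mounted at the origin on the work surface. World frame = base frame: x ahead of the robot, y to its left, z up, the work surface at z = 0. Lengths are in m, angles in rad, forces in N, time in s.
With the tool pointing down it reaches from about 0.4 to 0.875 m from the base axis. Payload 19.3 kg.
Tool frame: the origin (TCP) lies midway between the tips of the shut fingers; the grasp point (between the pads) lies bot.grip_depth behind it (bot.grip_depth is the distance from the TCP to the grasp point, in m); z points along the fingers, y is the direction in which the jaws open and shut (so a half turn about z gives the same grasp; the last joint's range is limited). The gripper opens to 85 mm and grips with 20 to 120 N. Pads are 22 mm wide; open, the fingers measure 114 mm over their backs; the gripper's body (76 mm by 85 mm) begins 54 mm behind the grasp point. The pads swing forward as they close: fully open they stand 13 mm farther back than shut.
Start: joints at [-1.36, 0.521, -0.036, 1.599, 0.021, 1.021, -0.113], TCP at [0.173, 0.601, 0.231] pointing down, gripper open.
Joint ranges: [-2.91, 2.91], [-0.3, 2.13], [-1.5, 1.42], [0.17, 2.43], [-1.26, 4.41], [0.16, 1.93], [-2.52, 2.52]. Speed limits (rad/s): [1.89, 1.89, 2.39, 2.39, 3.01, 3.01, 3.01].

### API

Orientations are given as a unit quaternion [w, x, y, z].
In Python, from bench import bot gives the robot as it stands.
- The arm moves only by the shell command python3 -m jog 'ROWS' [FORCE]. ROWS is a JSON object of lists of equal length, an entry for each row: "offset": the shift along the tool's x, y, z in mm, a list of three; "yaw": the turn about the tool's z in degrees; "hand": the opening, from -1 (shut) to 1 (fully open). A call has 1 to 20 rows; each row shifts and turns the pose as measured when the row begins, along the tool's axes as they then stand; what a row does not reach is not made up. A row lasts 1/10 s, in which the tool goes at most 50 mm and 8.59 degrees, less where a joint would pass 70% of its speed; a pose out of reach is approached as far as the arm can. A call with a gripper value outside its range is refused whole. The fingers move at their own pace and stop on an object; FORCE is the grip in N (left out, the last holds). Time passes only in rows, so rows that do not move let the fingers close. It gives the time, the measured TCP pose, the force and the opening at its end, in the units of the state.
- bot.state(): the state, without advancing time (a new reading comes with each control period).
- bot.grab_frame(name): name is "scene" or "side" or "wrist"; returns a dict with "pixels" (384x512x3 uint8, red, green, blue), "fx", "fy", "cx", "cy" (pixels), "R" (3x3) and "t" (3): a world point X has camera coordinates R X + t. Camera axes: x right, y down, z forward; pixel columns grow to the right and rows downward; lengths in m; the calibration is good to about 2 mm. A picture is of the moment at which its call begins. There is no depth.
- bot.hand_in(): hands the job in, once; it reports no verdict.
The state is a dict: "t": time; "qpos": joint angles; "qvel": joint speeds; "tau": joint torques, N m; "eef_pos": TCP position; "tool_rot": TCP orientation; "force": force on the tool from outside, world axes, zero at the start; "torque": the same for the moment, N m; "width": finger opening in m.
Only numpy, scipy, OpenCV 4.12 (cv2) and the standard library are available. Lean on these libraries where they do the work, as an engineer would, in place of code of your own. Each camera call takes 0.05 s, during which the arm holds its last target. There are 200 camera calls.

### The job

Take the lens off the inspection camera that lies on its back: push the steel release button on the camera all the way down (it stays down), turn the lens about a quarter turn anticlockwise seen from above until you feel its stop (where that comes differs from camera to camera), and lift it straight off. Then stand the lens upright in the round lens rest, gently and fully home, and let go. Do not force the lens against the lock, the stops or the mount, go gently on the button, and leave everything else where it is.

Things in the scene. Friction and masses are not known exactly. Their poses are not given: they have to be found in the camera images.
- lens: Lens standing upright on the camera, 74 mm tall, 0.18 to 0.33 kg. Origin: centre of its underside; z up. Upwards from it: steel tail 32 mm across, 0 to 12 mm, with two opposite lugs at 0 to 5 mm along own +x and -x (43 mm over both, 18 mm wide); flange 62 mm across, 12 to 18 mm; black barrel to grip, 54 mm across, 18 to 74 mm. White index mark on the flange at +x.
- lens_top (a point): Centre of the lens's top face, 74 mm above the lens origin on its axis; axes as the lens. Grip the barrel around 20 mm below this point, from above; any yaw.
- mount (a point): Centre of the camera's bayonet mount: on the lens axis, at the top face of its 5 mm steel plate, 67 mm above the table; z up, x towards the release button. Slots for the lugs lie up to 24 degrees clockwise or 6 anticlockwise of x. Locked: lens origin 10 mm below, lens x about 80 degrees clockwise (from above) of mount x, with a few degrees of play and 1.5 mm side play.
- spring (a joint): Brass spring plate under the lens, m: pushes the lens up with about 6 N against the mount plate; about 0 while locked, rises to 0.003 when the lugs are in the slots and the lens comes up. Turning needs under 0.15 N m until the stop. A lens let go part way stays at its angle.
- camera: Camera fixed to the table: white box 145 x 94 x 45 mm high, with a mount collar 78 mm across up to 67 mm. Origin on the table under the lens axis; x towards the button; box from -50 to +95 mm in x. Button down, the lens turns anticlockwise to a firm stop, 55 to 87 degrees on: it differs from camera to camera and must be felt. It comes off only within 4 degrees short of the stop. Over 45 N between lens and camera is forcing.
- release_top (a point): Centre of the top face of the release button: plain steel, 20 mm across, on a black housing 30 x 34 mm, 64 mm from the lens axis along camera x; 79 mm above the table when up. z up. It moves with the button.
- release (a joint): How far the release button is down, m: 0 up, 0.010 fully down. It needs about 3.5 N at first and 5.5 N near the end, then meets a hard stop; it stays where it is left. The lock is clear from about 0.006. Over 30 N on the button or camera is too rough.
- rest: Lens rest fixed to the table: square aluminium plate 90 x 90 x 6 mm with a black ring, 72 mm outside, 53 mm inside, its top 20 mm above the table. Origin on the table under the ring's centre. The lens tail goes into the ring (3 mm play all round) and the flange sits on the ring: lens origin then 8 mm above the table.
- lens_cap: flat black lens cap, disc 56 mm across, 10 mm high; origin under its centre; leave alone
- screwdriver: small screwdriver lying on the table, 130 mm long; leave alone
- gauge_block: steel gauge block 35 x 30 x 12 mm; leave alone
- filter_ring: aluminium filter ring, 52 mm across, 8 mm high; leave alone
- pin_gauge: standing steel pin gauge, 22 mm across, 50 mm high; leave alone
- cleaner: small bottle, 40 mm across, 85 mm high; leave alone
- wipes: cardboard box 110 x 200 x 80 mm high; leave alone
There are look-alikes about, which are no part of the job. What is shaped like the camera but red is not meant.

How it is judged:
On the way, in this order (a step that is already met when the one before it is completed fails the run):
1. the release button is pushed down while the lens is still locked in the mount (value of joint release above 0.006 m and angle between the x axis of lens and the x axis of mount, either way round above 1.2 rad), for 0.1 s.
2. the lens is turned anticlockwise to its stop, still down in the mount (the lift shows whether it reached it) (angle between the x axis of lens and the x axis of mount, either way round below 0.45 rad and z of lens in the frame of mount below 0 m and horizontal distance between lens and mount below 0.005 m), for 0.1 s.
3. the lens is lifted clear of the mount, upright (z of lens in the frame of mount above 0.02 m and angle between lens's own z axis and vertical below 0.3 rad), for 0.1 s.
At the end, for the whole second after the job is handed in: The lens stands upright (within 4.5 degrees, tail down), at rest, in the lens rest: its axis within 6 mm of the ring's centre and its flange on the ring (origin 5 to 11 mm above the table); the release button is still down (over 5 mm); everything is let go (horizontal distance between lens and rest below 0.006 m and z of lens in the frame of rest between 0.005 and 0.011 m and angle between lens's own z axis and vertical below 0.08 rad and linear speed of lens below 0.02 m/s and value of joint release above 0.005 m); the robot touches nothing.
It fails at once if the lens forced against the lock, stops or mount (over 45 N) (contact force between lens and camera above 45 N).
It fails at once if the camera or its button pushed hard (over 30 N) (contact force between any of the fingers, the arm and camera above 30 N).
It fails at once if the lens dropped or slammed onto the rest (over 30 N) (contact force between lens and rest above 30 N).
It fails at once if the lens tipped over (angle between lens's own z axis and vertical above 0.7 rad).
It fails at once if something else on the table disturbed (moved over 20 mm) (distance of any of lens_cap, screwdriver, gauge_block, filter_ring, pin_gauge, cleaner, wipes from where it was at the start of the episode above 0.02 m).
It also fails if it takes over 72 s, if anything falls off the work surface, if the arm or the gripper's body presses on something with over 40 N, if the wrist force passes 120 N, or if a joint passes its speed limit or range.

## Working session

There is one attempt and no reset: what is moved stays moved. The work goes in short steps, Python scripts to look and compute and a shell command to move; the robot and the scene stay as the last step left them, time stands still between calls to the robot, and variables do not carry over. Pictures are saved under pics/ and viewed, about 8 in all and at most 12, crops included, and the job is handed in when it is done.

```bash
ls; mkdir -p pics; python3 - <<'E'
from bench import bot
import cv2,numpy as np
s=bot.state();print({k:np.round(v,3).tolist() for k,v in s.items()},bot.grip_depth)
a=[]
for n in("scene","side"):
    f=bot.grab_frame(n);cv2.imwrite(f"pics/{n}0.png",f["pixels"][:,:,::-1]);np.savez(f"pics/{n}0.npz",**f)
    print(n,f["fx"],f["cx"],f["cy"],np.round(-f["R"].T@f["t"],3),np.round(f["R"],2).tolist())
f=bot.grab_frame("wrist");cv2.imwrite("pics/wrist0.png",f["pixels"][:,:,::-1]);np.savez("pics/wrist0.npz",**f);print(f["fx"],-f["R"].T@f["t"])
E
```

```text
pics
{'t': 0.0, 'qpos': [-1.36, 0.522, -0.036, 1.6, 0.021, 1.021, -0.113], 'qvel': [-0.001, -0.002, -0.0, -0.001, 0.002, 0.001, -0.0], 'tau': [0.001, -92.713, 1.98, -36.992, 0.018, 0.008, 0.0], 'eef_pos': [0.173, 0.6, 0.231], 'tool_rot': [-0.0, 0.14, 0.99, -0.001], 'force': [-0.212, 0.061, 0.292], 'torque': [0.009, 0.002, 0.002], 'width': 0.086} 0.0187
scene 429.806417723027 256.525269030255 190.52111654203415 [1.157 0.272 0.939] [[-0.24, 0.97, 0.0], [0.76, 0.19, -0.62], [-0.61, -0.15, -0.78]]
side 348.56134359806714 253.03388107314473 192.89282770374453 [ 0.42  -0.642  0.845] [[0.99, -0.17, -0.02], [-0.13, -0.68, -0.73], [0.11, 0.72, -0.69]]
345.52773627965007 [0.09238314 0.62381578 0.37258357]
```

View pics/scene0.png

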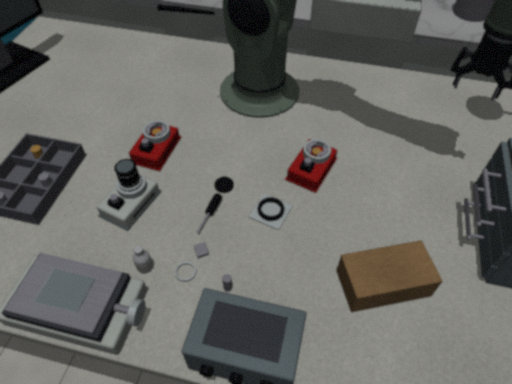

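View pics/side0.png

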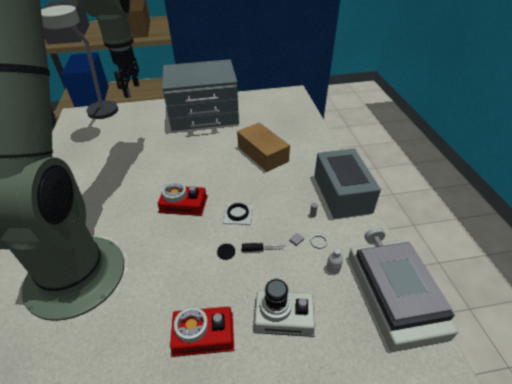

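Scene: white camera at (128,198) with its lens top at (127,168) and button at (115,201). The red look-alikes are at (155,145) and (312,163), without lenses. The rest is at (271,209). In side, the white camera is at (284,308), lens top (276,287), button (303,306), rest (237,212). The white one, carrying the lens, is the one meant; I'll confirm it in an enlarged crop.

```bash
python3 - <<'E'
import cv2,numpy as np
T=[]
for n,(x,y) in (("scene",(90,150)),("scene",(240,180)),("side",(245,270)),("side",(210,185))):
    w=64 if "s" and (x,y) in((240,180),(210,185)) else 80
    c=cv2.imread(f"pics/{n}0.png")[y:y+w,x:x+w]
    T.append(cv2.resize(c,(300,300),interpolation=cv2.INTER_CUBIC))
cv2.imwrite("pics/crop0.png",np.vstack([np.hstack(T[:2]),np.hstack(T[2:])]))
E
```

```text
(no output)
```

View pics/crop0.png

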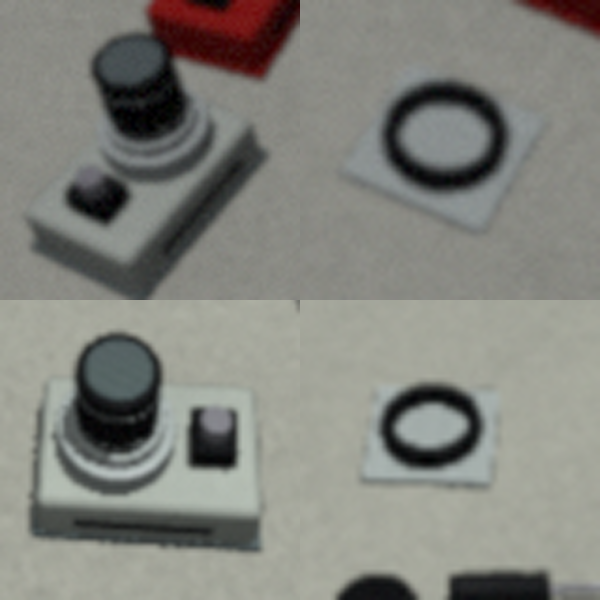

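Confirmed: white camera with lens and steel button (crop scene lens top (131,62), button (90,180); side lens top (119,72), button (216,120)), and the ring on its plate. Triangulating.

```bash
cat > h.py <<'E'
import numpy as np,cv2
from scipy.spatial.transform import Rotation as Ro
def ray(f,uv):
    d=f["R"].T@np.array([(uv[0]-f["cx"])/f["fx"],(uv[1]-f["cy"])/f["fy"],1]);return -f["R"].T@f["t"],d/np.linalg.norm(d)
def plane(f,uv,z):
    o,d=ray(f,uv);return o+d*(z-o[2])/d[2]
def tri(*fu):
    A=np.zeros((3,3));b=np.zeros(3);P=[]
    for f,uv in fu:
        o,d=ray(f,uv);M=np.eye(3)-np.outer(d,d);A+=M;b+=M@o;P.append((o,d,M))
    X=np.linalg.solve(A,b);return X,[np.linalg.norm(M@(X-o))*1000 for o,d,M in P]
def proj(f,X):
    c=f["R"]@np.array(X)+f["t"];return np.array([f["fx"]*c[0]/c[2]+f["cx"],f["fy"]*c[1]/c[2]+f["cy"]])
def tooldelta(s,X,grip=0):  # mm in tool axes from TCP to X
    R=Ro.from_quat(np.array(s["tool_rot"])[[1,2,3,0]]);return R.inv().apply(np.array(X)-s["eef_pos"])*1000
E
python3 - <<'E'
from h import *
from bench import bot
a=np.load("pics/scene0.npz");b=np.load("pics/side0.npz")
a=dict(a);b=dict(b)
for n,u,v in(("lens",(124.5,166.1),(276.3,288.8)),("but",(113.6,197.6),(302.2,301.6)),("rest",(270.7,208.6),(237.5,211.5))):
    X,e=tri((a,u),(b,v));print(n,X.round(4),np.round(e,1))
s=bot.state();R=Ro.from_quat(np.array(s["tool_rot"])[[1,2,3,0]]);print(R.as_matrix().round(3))
E
```

```text
lens [ 0.5335 -0.2223  0.1296] [1.9 1.9]
but [ 0.5966 -0.2362  0.0753] [1.1 1.1]
rest [0.489  0.1493 0.0125] [1.8 1.8]
[[-0.961  0.277 -0.   ]
 [ 0.277  0.961 -0.001]
 [-0.    -0.001 -1.   ]]
```

```bash
python3 -m jog '{"offset":[[-36,-29,0],[-36,-29,0],[-36,-29,0],[-36,-29,0],[-36,-29,0],[-36,-29,0],[-36,-29,0],[-36,-29,0],[-36,-29,0],[-36,-29,0],[-36,-29,0],[-30,-29,0],[0,0,0]],"yaw":[0,0,0,0,0,0,0,0,0,0,0,0,0],"hand":[1,1,1,1,1,1,1,1,1,1,1,1,1]}' 30
python3 - <<'E'
from h import *
from bench import bot
s=bot.state();print({k:np.round(s[k],3).tolist() for k in("t","qpos","eef_pos","tool_rot","force")})
f=bot.grab_frame("wrist");np.savez("pics/w1.npz",**f);cv2.imwrite("pics/w1.png",f["pixels"][:,:,::-1]);print(f["R"].round(2),-f["R"].T@f["t"],proj(f,[.489,.149,.02]))
E
```

```text
t: 1.45
eef_pos: [0.4955, 0.1295, 0.2287]
tool_rot: [-0.001, 0.138, 0.99, -0.001]
force: [-1.0, 0.5, -0.3]
width: 0.0857
{'t': 1.45, 'qpos': [-0.473, 0.349, 0.128, 1.901, -0.054, 0.897, 0.975], 'eef_pos': [0.496, 0.13, 0.229], 'tool_rot': [-0.001, 0.138, 0.99, -0.001], 'force': [-0.992, 0.548, -0.267]}
[[ 0.27  0.96 -0.  ]
 [ 0.91 -0.26  0.32]
 [ 0.31 -0.09 -0.95]] [0.41487527 0.15304457 0.37057191] [274.43062553 144.09034517]
```

View pics/w1.png

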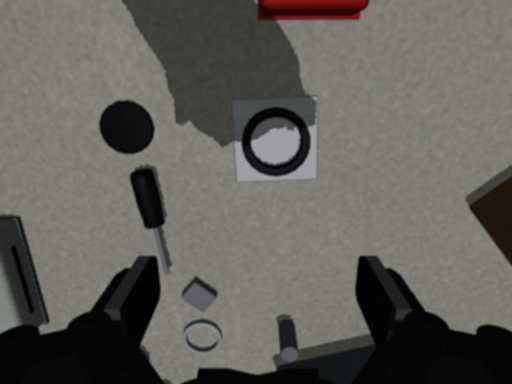

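Wrist view: the ring is at (276,141), close to the predicted (274,144). Refining it, then moving above the button with the fingers shutting.

```bash
python3 -m jog '{"offset":[[-25,-40,0],[-25,-40,0],[-25,-40,0],[-25,-40,0],[-25,-40,0],[-25,-40,0],[-25,-40,0],[-25,-40,0],[0,0,0],[0,0,0]],"yaw":[0,0,0,0,0,0,0,0,0,0],"hand":[-1,-1,-1,-1,-1,-1,-1,-1,-1,-1]}' 30
python3 - <<'E'
from h import *
from bench import bot
f=dict(np.load("pics/w1.npz"))
g=f["pixels"].max(2);m=(g<45).astype(np.uint8);m[:90]=0;m[200:]=0;m[:,:230]=0;m[:,320:]=0
c=max(cv2.findContours(m,0,2)[0],key=cv2.contourArea);e=cv2.fitEllipse(c);print(e,plane(f,e[0],.02))
b=dict(np.load("pics/side0.npz"));a=dict(np.load("pics/scene0.npz"));print(tri((f,e[0]),(b,(237.5,211.5)),(a,(270.7,208.6))))
s=bot.state();print({k:np.round(s[k],3).tolist() for k in("t","qpos","eef_pos","force")})
f=bot.grab_frame("wrist");np.savez("pics/w2.npz",**f);cv2.imwrite("pics/w2.png",f["pixels"][:,:,::-1]);print(proj(f,[.5335,-.2223,.131]),proj(f,[.5966,-.2362,.079]))
E
```

```text
t: 2.5
eef_pos: [0.6058, -0.2308, 0.2257]
tool_rot: [-0.003, 0.129, 0.992, 0.001]
force: [0.2, 0.0, 0.4]
width: 0.0001
((275.4979248046875, 140.7381591796875), (66.5579605102539, 67.27906799316406), 15.257680892944336) [0.48593725 0.15095029 0.02      ]
(array([0.48840794, 0.15008265, 0.01162824]), [np.float64(1.1144653647779061), np.float64(2.2642001323647207), np.float64(1.484055955319336)])
{'t': 2.5, 'qpos': [0.143, 0.577, 0.202, 1.543, -0.129, 1.04, 1.693], 'eef_pos': [0.606, -0.231, 0.226], 'force': [0.153, 0.029, 0.379]}
[241.55484277  89.57154553] [248.25312985 164.31837993]
```

View pics/w2.png

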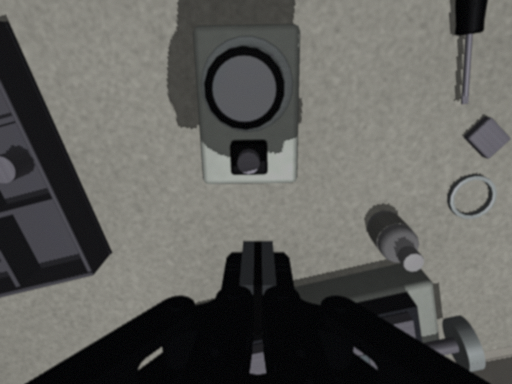

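Wrist view: lens top at about (244,87), button at about (249,160), both near prediction. The shut fingertips are at (258,242).

```bash
python3 - <<'E'
from h import *
from bench import bot
f=dict(np.load("pics/w2.npz"));p=f["pixels"]
g=p.max(2)
m=(g<40).astype(np.uint8);m[:30]=0;m[135:]=0;m[:,:190]=0;m[:,305:]=0
cs,h=cv2.findContours(m,cv2.RETR_CCOMP,2)
for c in cs:
    if cv2.contourArea(c)>800:e=cv2.fitEllipse(c);print("lens",np.round(e[0],1),np.round(e[1],1),plane(f,e[0],.131).round(4))
r=p[140:180,228:272];gr=r.max(2);m=((gr>55)).astype(np.uint8)
cs,h=cv2.findContours(m[4:34,6:36],cv2.RETR_EXTERNAL,2)
for c in cs:
    if cv2.contourArea(c)>100:
        e=cv2.fitEllipse(c);uv=(e[0][0]+234,e[0][1]+144);print("but",uv,e[1],plane(f,uv,.079).round(4))
a=dict(np.load("pics/scene0.npz"));b=dict(np.load("pics/side0.npz"))
print(tri((f,(244.3,87.5)),(a,(124.5,166.1)),(b,(276.3,288.8))),tri((f,uv),(a,(113.6,197.6)),(b,(302.2,301.6))))
# box edge direction: bottom corners
for uv in((206,182),(297,180)):print(plane(f,uv,.045).round(4))
E
```

```text
lens [243.9  87.4] [78.5 82. ] [ 0.5326 -0.2204  0.131 ]
lens [243.8  88.1] [65.4 68.1] [ 0.533  -0.2206  0.131 ]
but (248.30800533294678, 162.34446334838867) (18.260473251342773, 19.26919174194336) [ 0.5949 -0.2357  0.079 ]
(array([ 0.53330735, -0.22153094,  0.12926579]), [np.float64(1.372726021453691), np.float64(1.433684784055065), np.float64(2.446910844359299)]) (array([ 0.59633153, -0.2361993 ,  0.07509107]), [np.float64(0.47564567257118695), np.float64(0.8706972153598634), np.float64(1.3026615409701479)])
[ 0.6117 -0.2841  0.045 ]
[ 0.6325 -0.1974  0.045 ]
```

```bash
python3 -m jog '{"offset":[[6,-7,30],[0,0,30],[0,0,30],[0,0,30],[0,0,10],[0,0,3],[0,0,0]],"yaw":[0,0,0,0,0,0,0],"hand":[-1,-1,-1,-1,-1,-1,-1]}' 30
python3 - <<'E'
from h import *
from bench import bot
s=bot.state();print(np.round(tooldelta(s,[.597,-.2362,.079]),1),s["eef_pos"],s["force"],np.array(s["qpos"]).round(2))
E
```

```text
t: 3.25
eef_pos: [0.5999, -0.2252, 0.0915]
tool_rot: [-0.001, 0.123, 0.992, 0.003]
force: [0.5, 0.6, -0.5]
width: -0.0
[  0.1 -11.5  12.5] [ 0.59991855 -0.22517513  0.09152342] [ 0.48253611  0.62531317 -0.47634352] [ 0.16  0.72  0.16  1.67 -0.16  0.77  1.73]
```

```bash
python3 -m jog '{"offset":[[0,-6,0],[0,-6,0],[0,0,0]],"yaw":[0,0,0],"hand":[-1,-1,-1]}' 30
python3 - <<'E'
from h import *
from bench import bot
s=bot.state();print(np.round(tooldelta(s,[.597,-.2362,.079]),1),s["eef_pos"],s["force"],Ro.from_quat(np.array(s["tool_rot"])[[1,2,3,0]]).as_matrix().round(3))
E
```

```text
t: 3.55
eef_pos: [0.5984, -0.238, 0.095]
tool_rot: [0.001, 0.123, 0.992, 0.002]
force: [0.3, -0.6, 0.2]
width: -0.0004
[ 1.8  1.4 16. ] [ 0.59835419 -0.23804071  0.09495126] [ 0.26957203 -0.60280033  0.21333183] [[-0.97   0.244  0.003]
 [ 0.244  0.97   0.004]
 [-0.002  0.005 -1.   ]]
```

```bash
python3 -m jog '{"offset":[[0,0,5],[0,0,5],[0,0,3],[0,0,2],[0,0,2],[0,0,0]],"yaw":[0,0,0,0,0,0],"hand":[-1,-1,-1,-1,-1,-1]}' 30;python3 -m jog '{"offset":[[0,0,2],[0,0,2],[0,0,2],[0,0,2]],"yaw":[0,0,0,0],"hand":[-1,-1,-1,-1]}'
```

```text
t: 4.15
eef_pos: [0.5988, -0.2385, 0.0774]
tool_rot: [0.002, 0.123, 0.992, 0.002]
force: [0.3, 0.1, 1.5]
width: 0.0003
t: 4.55
eef_pos: [0.5989, -0.2385, 0.0695]
tool_rot: [0.002, 0.123, 0.992, 0.002]
force: [-1.4, -0.4, 5.2]
width: -0.0002
```

```bash
python3 -m jog '{"offset":[[0,0,1],[0,0,1]],"yaw":[0,0],"hand":[-1,-1]}';python3 -m jog '{"offset":[[0,0,1]],"yaw":[0],"hand":[-1]}'
```

```text
t: 4.75
eef_pos: [0.5993, -0.2387, 0.0685]
tool_rot: [0.003, 0.123, 0.992, 0.002]
force: [-7.8, 2.7, 27.6]
width: -0.0001
t: 4.85
eef_pos: [0.5994, -0.2387, 0.0685]
tool_rot: [0.003, 0.123, 0.992, 0.002]
force: [-8.7, 3.3, 25.9]
width: -0.0
```

Hard stop reached, so the button is fully down (79 to 68.5 mm). Retracting, turning +90° and opening.

```bash
python3 -m jog '{"offset":[[0,0,-20],[0,0,-40],[0,0,-40],[0,0,-25],[20,0,0],[20,0,0],[15,0,0],[0,0,0],[0,0,0],[0,0,0],[0,0,0],[0,0,0],[0,0,0],[0,0,0],[0,0,0]],"yaw":[0,0,0,0,0,0,0,8.5,8.5,8.5,8.5,8.5,8.5,8.5,0],"hand":[-1,-1,-1,1,1,1,1,1,1,1,1,1,1,1,1]}' 30
python3 - <<'E'
from h import *
from bench import bot
s=bot.state();print(np.round(tooldelta(s,[.533,-.221,.111]),1),s["eef_pos"],s["force"],np.array(s["qpos"]).round(2),Ro.from_quat(np.array(s["tool_rot"])[[1,2,3,0]]).as_matrix().round(3))
f=bot.grab_frame("wrist");np.savez("pics/w3.npz",**f);cv2.imwrite("pics/w3.png",f["pixels"][:,:,::-1]);print(proj(f,[.533,-.221,.131]))
E
```

```text
t: 6.35
eef_pos: [0.5429, -0.2239, 0.1956]
tool_rot: [0.001, 0.606, 0.795, 0.004]
force: [-0.3, 0.3, 0.7]
width: 0.0855
[ 5.2 -9.4 84.5] [ 0.54291966 -0.22394748  0.19556134] [-0.30748883  0.2753178   0.71632267] [-0.03  0.54  0.47  1.76 -0.31  0.91  0.84] [[-0.265  0.964  0.006]
 [ 0.964  0.265  0.005]
 [ 0.003  0.007 -1.   ]]
[243.66717509 199.44685582]
```

View pics/w3.png

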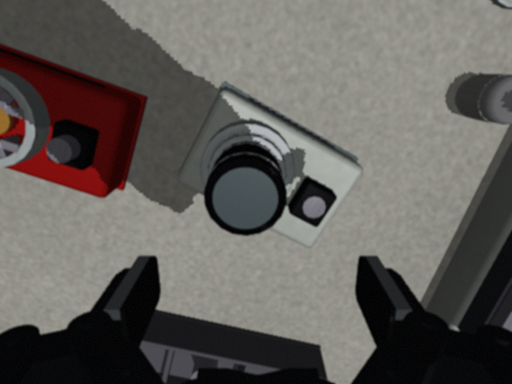

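Lens top at about (245,197), 2 px from prediction. The grip line passes over the (down) button.

```bash
python3 -m jog '{"offset":[[5,-9,0],[0,0,0],[0,0,0],[0,0,0],[0,0,0],[0,0,0]],"yaw":[0,8.5,8.5,8.5,8.5,0],"hand":[1,1,1,1,1,1]}' 30
python3 - <<'E'
from h import *
from bench import bot
f=dict(np.load("pics/w3.npz"));g=f["pixels"].max(2)
def fit(f,c0):
    p=f["pixels"].astype(int);m=((p.max(2)>60)&(p.max(2)<130)&(p[:,:,2]-p[:,:,0]>4)).astype(np.uint8)
    m=cv2.morphologyEx(m,cv2.MORPH_OPEN,np.ones((3,3)))
    n,l,st,ce=cv2.connectedComponentsWithStats(m);k=l[int(c0[1]),int(c0[0])]
    c=max(cv2.findContours((l==k).astype(np.uint8),0,2)[0],key=cv2.contourArea);return cv2.fitEllipse(c)
e=fit(f,(245,197));print(e,plane(f,e[0],.131))
s=bot.state();f2=bot.grab_frame("wrist");np.savez("pics/w4.npz",**f2);cv2.imwrite("pics/w4.png",f2["pixels"][:,:,::-1])
u=proj(f2,[.533,-.221,.131]);e2=fit(f2,u);print(e2,plane(f2,e2[0],.131),tri((f,e[0]),(f2,e2[0]),(dict(np.load("pics/w2.npz")),(243.8,88.1))))
X=plane(f2,e2[0],.131);print(np.round(tooldelta(s,[X[0],X[1],.111]),1),s["eef_pos"],np.array(s["qpos"]).round(2))
E
```

```text
t: 7.0
eef_pos: [0.5284, -0.2212, 0.1952]
tool_rot: [-0.001, 0.81, 0.586, 0.004]
force: [0.3, 0.0, -0.4]
width: 0.0851
((244.849365234375, 197.67222595214844), (60.342918395996094, 64.22925567626953), 93.83399200439453) [ 0.53342116 -0.21963268  0.131     ]
((265.2305603027344, 202.94656372070312), (59.90438461303711, 64.18223571777344), 84.69415283203125) [ 0.53384651 -0.21963779  0.131     ] (array([ 0.53342337, -0.22078991,  0.12783562]), [np.float64(0.21380219239830875), np.float64(0.13016127181697915), np.float64(0.3416539861177523)])
[ 2.5  4.4 84.2] [ 0.5284488  -0.22123608  0.19517485] [-0.14  0.56  0.63  1.8  -0.42  0.91  0.36]
```

```bash
python3 -m jog '{"offset":[[2,4,0],[0,0,15],[0,0,20],[0,0,20],[0,0,0]],"yaw":[0,0,0,0,0],"hand":[1,1,1,1,1]}' 30
python3 - <<'E'
from h import *
from bench import bot
s=bot.state();print(np.round(tooldelta(s,[.5335,-.2202,.09]),1),s["force"],np.array(s["qpos"]).round(2),Ro.from_quat(np.array(s["tool_rot"])[[1,2,3,0]]).as_matrix().round(3))
E
```

```text
t: 7.55
eef_pos: [0.5331, -0.2197, 0.1368]
tool_rot: [-0.001, 0.803, 0.596, 0.005]
force: [-0.0, -0.9, 0.1]
width: 0.0855
[-0.8  0.3 46.8] [-0.00127698 -0.87371673  0.12805757] [-0.09  0.64  0.56  1.84 -0.47  0.8   0.43] [[ 0.289  0.957  0.006]
 [ 0.957 -0.289  0.008]
 [ 0.01   0.004 -1.   ]]
```

```bash
python3 -m jog '{"offset":[[-1,0,15],[0,0,15],[0,0,10],[0,0,5],[0,0,0]],"yaw":[0,0,0,0,0],"hand":[1,1,1,1,1]}' 30
python3 - <<'E'
from h import *
from bench import bot
s=bot.state();print(np.round(tooldelta(s,[.5335,-.2202,.09]),1),s["force"])
E
```

```text
t: 8.05
eef_pos: [0.5333, -0.2208, 0.0901]
tool_rot: [-0.001, 0.801, 0.598, 0.005]
force: [0.5, 0.4, -0.1]
width: 0.0852
[0.6 0.  0.1] [ 0.50467596  0.4006657  -0.10868224]
```

```bash
python3 -m jog '{"offset":[[0,0,0],[0,0,0],[0,0,0],[0,0,0],[0,0,0],[0,0,0],[0,0,0]],"yaw":[0,0,0,0,0,0,0],"hand":[0.5,0.3,0.2,-1,-1,-1,-1]}' 25
python3 - <<'E'
from bench import bot
s=bot.state();print(s["force"],s["torque"],s["eef_pos"])
E
```

```text
t: 8.75
eef_pos: [0.5338, -0.2211, 0.0912]
tool_rot: [-0.001, 0.801, 0.599, 0.006]
force: [1.3, -0.5, -4.1]
width: 0.0533
[ 1.27006207 -0.51774479 -4.07100734] [-0.25859883 -0.04574278 -0.06351327] [ 0.53383095 -0.22107014  0.09123521]
```

```bash
cat > st.py <<'E'
from h import *
from bench import bot
s=bot.state();R=Ro.from_quat(np.array(s["tool_rot"])[[1,2,3,0]]).as_matrix()
print("yaw_world",round(np.degrees(np.arctan2(R[1,0],R[0,0])),1),"tilt",R[:2,2].round(3),"pos",(np.array(s["eef_pos"])*1000).round(1),"F",np.round(s["force"],1),"T",np.round(s["torque"],2),"q7",round(s["qpos"][6],2),"w",round(s["width"],4),"t",s["t"])
E
python3 st.py
python3 -m jog '{"offset":[[0,0,0],[0,0,0],[0,0,0],[0,0,0]],"yaw":[-3,-3,-3,-3],"hand":[-1,-1,-1,-1]}' 25 >/dev/null; python3 st.py
python3 -m jog '{"offset":[[0,0,0],[0,0,0],[0,0,0],[0,0,0]],"yaw":[-3,-3,-3,-3],"hand":[-1,-1,-1,-1]}' 25 >/dev/null; python3 st.py
```

```text
yaw_world 73.6 tilt [0.008 0.008] pos [ 533.8 -221.1   91.2] F [ 1.3 -0.5 -4.1] T [-0.26 -0.05 -0.06] q7 0.47 w 0.0533 t 8.75
yaw_world 85.9 tilt [0.008 0.008] pos [ 533.7 -220.7   91.2] F [-0.2 -0.2 -4.1] T [-0.02  0.03 -0.09] q7 0.64 w 0.0533 t 9.15
yaw_world 98.4 tilt [0.007 0.009] pos [ 533.4 -220.3   91.3] F [ 1.1  0.  -3.5] T [-0.04 -0.04 -0.07] q7 0.8 w 0.0534 t 9.55
```

Turning freely (lock clear). Continuing.

```bash

python3 -m jog '{"offset":[[0,0,0],[0,0,0],[0,0,0],[0,0,0]],"yaw":[-3,-3,-3,-3],"hand":[-1,-1,-1,-1]}' 25 >/dev/null; python3 st.py
python3 -m jog '{"offset":[[0,0,0],[0,0,0],[0,0,0],[0,0,0],[0,0,0]],"yaw":[-3,-3,-2,-2,-2],"hand":[-1,-1,-1,-1,-1]}' 25 >/dev/null; python3 st.py
```

```text
yaw_world 110.9 tilt [0.006 0.009] pos [ 533.1 -219.9   91.3] F [ 0.9 -0.1 -4.8] T [-0.01  0.01 -0.12] q7 0.97 w 0.0533 t 9.95
yaw_world 123.5 tilt [0.006 0.01 ] pos [ 533.1 -219.6   91.4] F [ 1.5  0.1 -3.9] T [-0.   -0.21 -0.15] q7 1.13 w 0.0531 t 10.45
```

```bash

python3 -m jog '{"offset":[[0,0,0],[0,0,0],[0,0,0]],"yaw":[-1.5,-1.5,-1.5],"hand":[-1,-1,-1]}' 25 >/dev/null; python3 st.py
python3 -m jog '{"offset":[[0,0,0],[0,0,0]],"yaw":[-1.5,-1.5],"hand":[-1,-1]}' 25 >/dev/null; python3 st.py
python3 -m jog '{"offset":[[0,0,0],[0,0,0]],"yaw":[-1.5,-1.5],"hand":[-1,-1]}' 25 >/dev/null; python3 st.py
```

```text
yaw_world 128.4 tilt [0.006 0.01 ] pos [ 533.2 -219.6   91.4] F [ 1.1 -0.2 -4.2] T [-0.   -0.2  -0.14] q7 1.2 w 0.0532 t 10.75
yaw_world 131.6 tilt [0.007 0.01 ] pos [ 533.3 -219.5   91.5] F [ 0.9  1.  -3.5] T [ 0.08 -0.24 -0.12] q7 1.24 w 0.0532 t 10.95
yaw_world 134.9 tilt [0.007 0.01 ] pos [ 533.5 -219.5   91.6] F [ 1.2  0.6 -2.6] T [ 0.12 -0.39 -0.1 ] q7 1.28 w 0.0534 t 11.15
```

```bash

python3 -m jog '{"offset":[[0,0,0],[0,0,0]],"yaw":[-1.5,-1.5],"hand":[-1,-1]}' 25 >/dev/null; python3 st.py
python3 -m jog '{"offset":[[0,0,0],[0,0,0]],"yaw":[-1.5,-1.5],"hand":[-1,-1]}' 25 >/dev/null; python3 st.py
python3 -m jog '{"offset":[[0,0,0],[0,0,0]],"yaw":[-1.5,-1.5],"hand":[-1,-1]}' 25 >/dev/null; python3 st.py
```

```text
yaw_world 138.2 tilt [0.008 0.01 ] pos [ 533.8 -219.4   91.8] F [ 1.4  1.1 -2.1] T [ 0.1  -0.36 -0.08] q7 1.33 w 0.0529 t 11.35
yaw_world 141.4 tilt [0.008 0.009] pos [ 533.7 -220.    92. ] F [-0.8 -2.   1.3] T [-0.54  0.22 -0.12] q7 1.37 w 0.0532 t 11.55
yaw_world 144.6 tilt [0.008 0.009] pos [ 533.6 -220.7   92.2] F [ 1.6 -0.5 -1.2] T [-0.28 -0.1  -0.59] q7 1.41 w 0.0531 t 11.75
```

```bash

python3 -m jog '{"offset":[[0,0,0]],"yaw":[0],"hand":[-1]}' 25 >/dev/null; python3 st.py
python3 -m jog '{"offset":[[0,0,0]],"yaw":[-0.7],"hand":[-1]}' 25 >/dev/null; python3 st.py
```

```text
yaw_world 144.7 tilt [0.008 0.009] pos [ 533.6 -220.8   92.2] F [ 0.7 -0.  -0.5] T [-0.08 -0.14 -0.39] q7 1.42 w 0.0535 t 11.85
yaw_world 145.4 tilt [0.008 0.009] pos [ 533.5 -220.7   92.2] F [ 0.4  0.4 -0.5] T [-0.24 -0.08 -0.85] q7 1.42 w 0.0532 t 11.95
```

Firm stop felt at about 71° (moment 0.1 to 0.85 N m). Easing back slightly and lifting gently.

```bash

python3 -m jog '{"offset":[[0,0,0],[0,0,-1],[0,0,-1]],"yaw":[0.8,0,0],"hand":[-1,-1,-1]}' 30 >/dev/null; python3 st.py
python3 -m jog '{"offset":[[0,0,-1],[0,0,-1]],"yaw":[0,0],"hand":[-1,-1]}' >/dev/null; python3 st.py
```

```text
yaw_world 144.5 tilt [0.007 0.009] pos [ 533.3 -220.7   93.8] F [ 2.3 -2.3 -4.3] T [-0.51 -0.41 -0.26] q7 1.41 w 0.0533 t 12.25
yaw_world 144.6 tilt [0.007 0.009] pos [ 533.1 -220.4   95.7] F [ 0.5  0.2 -3. ] T [ 0.08 -0.09 -0.08] q7 1.41 w 0.0532 t 12.45
```

```bash

python3 -m jog '{"offset":[[0,0,-2],[0,0,-2],[0,0,-2],[0,0,-2]],"yaw":[0,0,0,0],"hand":[-1,-1,-1,-1]}' 40 >/dev/null; python3 st.py
python3 -m jog '{"offset":[[0,0,-5],[0,0,-10],[0,0,-20],[0,0,-25],[0,0,-25],[0,0,0]],"yaw":[0,0,0,0,0,0],"hand":[-1,-1,-1,-1,-1,-1]}' >/dev/null; python3 st.py
python3 - <<'E'
from h import *
from bench import bot
f=bot.grab_frame("side");np.savez("pics/s5.npz",**f);g=bot.grab_frame("wrist")
c=cv2.resize(f["pixels"][200:340,200:340],(384,384))
cv2.imwrite("pics/s5.png",np.hstack([c,cv2.resize(g["pixels"],(400,384))])[:,:,::-1])
E
```

```text
yaw_world 144.6 tilt [0.006 0.01 ] pos [ 532.8 -219.8  104.4] F [-0.1 -0.3 -2.8] T [-0.    0.06  0.01] q7 1.41 w 0.0533 t 12.85
yaw_world 144.6 tilt [0.006 0.01 ] pos [ 532.1 -220.9  195.8] F [ 1.4  0.2 -3.7] T [-0.04 -0.03  0.01] q7 1.38 w 0.0531 t 13.45
```

View pics/s5.png

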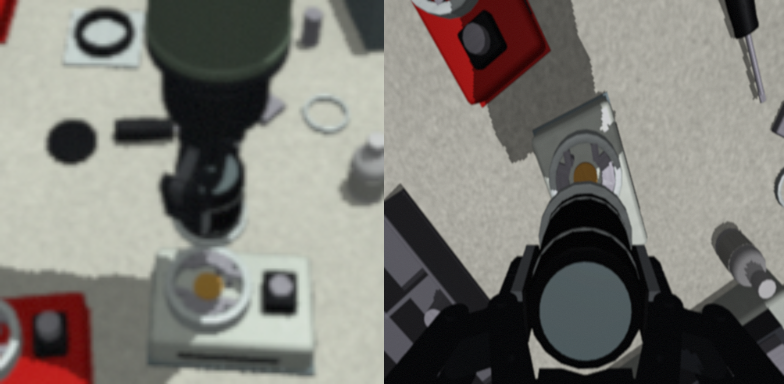

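Lens is off, upright in the grip, and the button is still down. Carrying it to the rest.

```bash

python3 -m jog '{"offset":[[10,10,-5],[20,20,-5],[25,28,0],[25,28,0],[25,28,0],[25,28,0],[25,28,0],[25,28,0],[25,28,0],[20,20,0],[15,15,0],[8,8,0],[0,0,0]],"yaw":[0,0,0,0,0,0,0,0,0,0,0,0,0],"hand":[-1,-1,-1,-1,-1,-1,-1,-1,-1,-1,-1,-1,-1]}' 40 >/dev/null; python3 st.py
python3 - <<'E'
from h import *
from bench import bot
f=bot.grab_frame("wrist");np.savez("pics/w6.npz",**f);cv2.imwrite("pics/w6.png",f["pixels"][:,:,::-1])
s=bot.state();print(np.round(tooldelta(s,[.487,.1505,.0425]),1),proj(f,[.487,.1505,.02]))
E
```

```text
yaw_world 144.9 tilt [-0.014  0.01 ] pos [471.7 163.1 199. ] F [ 0.3 -0.8 -2.6] T [-0.05 -0.05 -0.02] q7 0.6 w 0.0534 t 14.85
[-21.8  -0.8 156.1] [256.07512112 185.06334831]
```

View pics/w6.png

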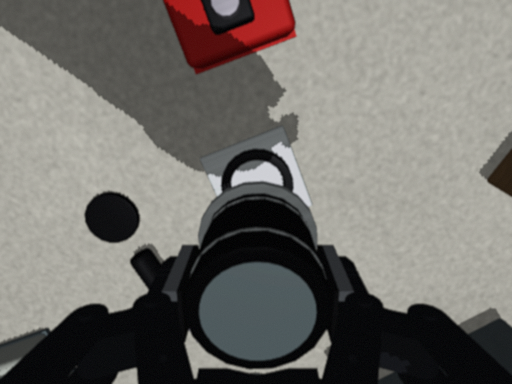

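The ring's arc under the lens (x 221–292, top at row 148) matches the predicted centre (256,185). Lens top disc centre is at about (258,311).

```bash

python3 -m jog '{"offset":[[-12,0,20],[-9,-1,20],[0,0,20],[0,0,20],[0,0,10],[0,0,0]],"yaw":[0,0,0,0,0,0],"hand":[-1,-1,-1,-1,-1,-1]}' 40 >/dev/null; python3 st.py
python3 - <<'E'
from h import *
from bench import bot
f=dict(np.load("pics/w6.npz"));p=f["pixels"].astype(int)
def top(f,c0):
    p=f["pixels"].astype(int);m=((p.max(2)>60)&(p.max(2)<130)&(p[:,:,2]-p[:,:,0]>4)).astype(np.uint8)
    m=cv2.morphologyEx(m,cv2.MORPH_OPEN,np.ones((3,3)));n,l,st,ce=cv2.connectedComponentsWithStats(m)
    c=max(cv2.findContours((l==l[c0[1],c0[0]]).astype(np.uint8),0,2)[0],key=cv2.contourArea);return cv2.fitEllipse(c)
e=top(f,(258,311));print(e,plane(f,e[0],.199+.0395),"tcp .4717 .1631")
g=(p.max(2)<45).astype(np.uint8);m=g[140:185,210:305]
c=max(cv2.findContours(m,0,2)[0],key=cv2.contourArea)[:,0]+[210,140]
c=np.array([q for q in c if q[1]<178]);P=np.array([plane(f,q,.02)[:2] for q in c])
from scipy.optimize import least_squares
d=np.hypot(*(P-[.487,.1505]).T);P=P[abs(d-.036)<.005];r=least_squares(lambda x:np.hypot(*(P-x).T)-.036,[.487,.15],loss="soft_l1",f_scale=.001);print("ring",r.x,np.std(r.fun),len(P))
s=bot.state();print(np.round(tooldelta(s,[.487,.1505,.0425]),1))
E
```

```text
yaw_world 144.3 tilt [-0.014  0.007] pos [488.8 142.1 105.5] F [-0.2  0.4 -2.6] T [ 0.03 -0.09  0.  ] q7 0.67 w 0.0528 t 15.5
((257.2598876953125, 310.89794921875), (97.3878402709961, 116.35494995117188), 90.16266632080078) [0.47000498 0.1641251  0.2385    ] tcp .4717 .1631
ring [0.4883483  0.14995891] 0.000920087136269855 52
[ 5.4  5.9 63.1]
```

```bash

python3 -m jog '{"offset":[[4,6,15],[0,0,15],[0,0,8],[0,0,4],[0,0,0],[0,0,0]],"yaw":[0,0,0,0,0,0],"hand":[-1,-1,-1,-1,-1,-1]}' 40 >/dev/null; python3 st.py
python3 - <<'E'
from h import *
from bench import bot
s=bot.state();print(np.round(tooldelta(s,[.489,.1492,.0425]),1))
f=bot.grab_frame("scene");g=bot.grab_frame("side")
a=cv2.resize(f["pixels"][150:240,220:320],(400,360),interpolation=2);b=cv2.resize(g["pixels"][150:240,190:290],(400,360),interpolation=2)
cv2.imwrite("pics/c7.png",np.hstack([a,b])[:,:,::-1])
E
```

```text
yaw_world 144.2 tilt [-0.009  0.008] pos [491.1 148.   66.2] F [ 0.7 -0.2 -2.7] T [ 0.03 -0.04  0.02] q7 0.67 w 0.0531 t 16.1
[ 2.1 -0.3 23.7]
```

View pics/c7.png

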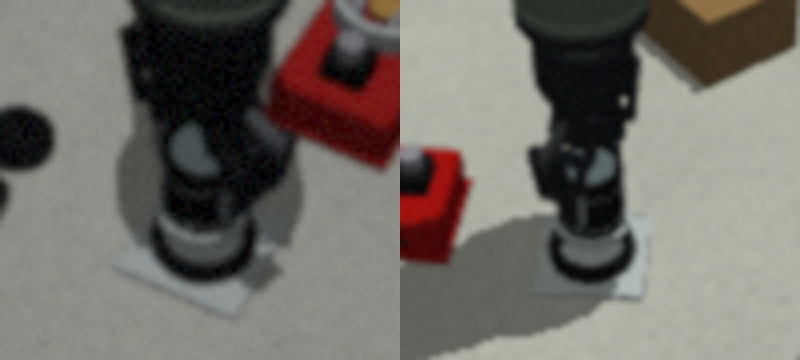

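Both views show the lens upright and centred over the ring. Correcting 2 mm and lowering gently.

```bash

python3 -m jog '{"offset":[[2,0,3],[0,0,3],[0,0,2],[0,0,2]],"yaw":[0,0,0,0],"hand":[-1,-1,-1,-1]}' 40 >/dev/null; python3 st.py
python3 -m jog '{"offset":[[0,0,1.5],[0,0,1.5],[0,0,1.5]],"yaw":[0,0,0],"hand":[-1,-1,-1]}' >/dev/null; python3 st.py
```

```text
yaw_world 144.2 tilt [-0.008  0.009] pos [489.7 149.7  56.4] F [ 0.5  0.2 -2.7] T [-0.02  0.01  0.03] q7 0.67 w 0.0533 t 16.6
yaw_world 144.2 tilt [-0.008  0.009] pos [489.6 149.7  51.3] F [-0.4  0.4 -2.5] T [ 0.01 -0.01  0.03] q7 0.67 w 0.0536 t 16.9
```

No contact, and the tail is entering the ring. Lowering further in 1 mm rows.

```bash

python3 -m jog '{"offset":[[0,0,1.5],[0,0,1.5],[0,0,1]],"yaw":[0,0,0],"hand":[-1,-1,-1]}' >/dev/null; python3 st.py
python3 -m jog '{"offset":[[0,0,1],[0,0,1]],"yaw":[0,0],"hand":[-1,-1]}' >/dev/null; python3 st.py
python3 -m jog '{"offset":[[0,0,0.7]],"yaw":[0],"hand":[-1]}' >/dev/null; python3 st.py
```

```text
yaw_world 144.2 tilt [-0.008  0.009] pos [489.5 149.7  46.9] F [-0.3 -0.3 -3.2] T [-0.03 -0.03 -0.08] q7 0.67 w 0.0535 t 17.2
yaw_world 144.2 tilt [-0.008  0.009] pos [489.5 149.7  44.7] F [-0.   0.  -2.1] T [-0.02  0.03  0.02] q7 0.67 w 0.0532 t 17.4
yaw_world 144.2 tilt [-0.008  0.009] pos [489.6 149.7  43.9] F [ 0.  -0.5 -3.2] T [-0.01  0.02  0.01] q7 0.67 w 0.0529 t 17.5
```

```bash

python3 -m jog '{"offset":[[0,0,0.7]],"yaw":[0],"hand":[-1]}' >/dev/null; python3 st.py
python3 -m jog '{"offset":[[0,0,0.7]],"yaw":[0],"hand":[-1]}' >/dev/null; python3 st.py
python3 -m jog '{"offset":[[0,0,0.5]],"yaw":[0],"hand":[-1]}' >/dev/null; python3 st.py
```

```text
yaw_world 144.2 tilt [-0.008  0.009] pos [489.6 149.7  43.2] F [ 0.3 -0.3 -2.9] T [-0.03  0.03  0.04] q7 0.67 w 0.0532 t 17.6
yaw_world 144.2 tilt [-0.008  0.009] pos [489.6 149.8  42.4] F [-0.6  0.3 -3.8] T [-0.07 -0.   -0.06] q7 0.67 w 0.0529 t 17.7
yaw_world 144.2 tilt [-0.008  0.009] pos [489.6 149.8  42.2] F [-4.  -0.3 16.1] T [-0.49  1.09 -0.  ] q7 0.67 w 0.0533 t 17.8
```

Contact at TCP z 42.2 mm, where the flange was expected to seat (42.5). Releasing and backing straight up.

```bash

python3 -m jog '{"offset":[[0,0,-0.3],[0,0,0],[0,0,0],[0,0,0],[0,0,0],[0,0,0]],"yaw":[0,0,0,0,0,0],"hand":[-1,0.4,0.5,0.7,1,1]}' 20 >/dev/null; python3 st.py
python3 -m jog '{"offset":[[0,0,-10],[0,0,-20],[0,0,-30],[0,0,-40],[0,0,-40],[30,0,-10],[40,0,0],[0,0,0]],"yaw":[0,0,0,0,0,0,0,0],"hand":[1,1,1,1,1,1,1,1]}' >/dev/null; python3 st.py
python3 - <<'E'
from h import *
from bench import bot
f=bot.grab_frame("scene");g=bot.grab_frame("side");w=bot.grab_frame("wrist")
R=lambda i,x,y:cv2.resize(i["pixels"][y:y+75,x:x+100],(400,300),interpolation=2)
cv2.imwrite("pics/c8.png",np.vstack([np.hstack([R(f,220,155),R(g,190,155)]),np.hstack([R(f,80,150),cv2.resize(w["pixels"],(400,300))])])[:,:,::-1])
np.savez("pics/f8.npz",**f);np.savez("pics/g8.npz",**g);np.savez("pics/w8.npz",**w)
print([proj(k,[.4875,.1503,.082]) for k in(f,g,w)])
E
```

```text
yaw_world 144.2 tilt [-0.007  0.009] pos [490.1 150.   42.9] F [ 0.5 -1.   0. ] T [ 0.02 -0.04  0.  ] q7 0.67 w 0.0852 t 18.4
yaw_world 144.0 tilt [-0.005  0.011] pos [432.8 189.8 204.5] F [0.2 0.9 0.1] T [-0.03 -0.03  0.01] q7 0.49 w 0.0852 t 19.2
[array([271.55251872, 192.53860883]), array([235.50459224, 195.85172787]), array([257.36605831, 252.59600055])]
```

View pics/c8.png

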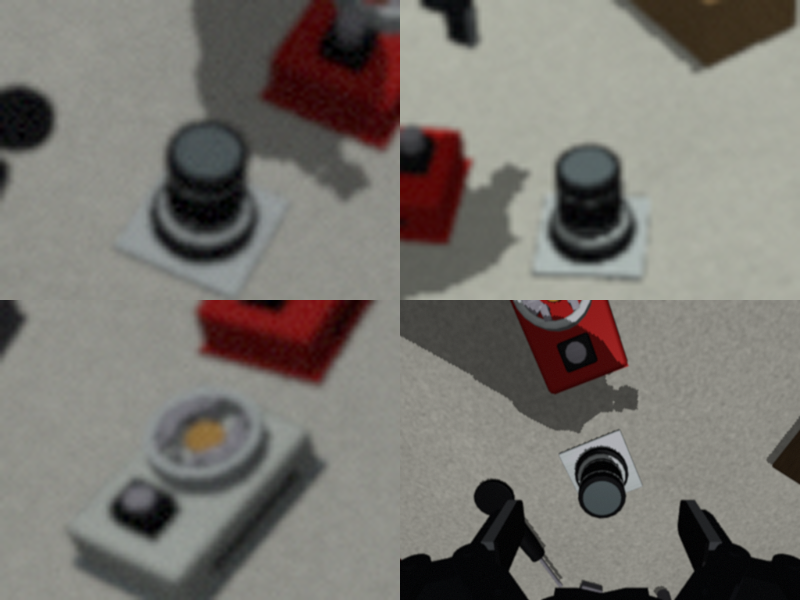

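The lens stands upright in the ring. Its top is at scene (272,193) against a predicted (271.6,192.5) for seated height. The button is still down and nothing else has moved.

```bash
python3 -c "
from bench import bot
print(bot.hand_in())"
```

```text
the job is handed in; nothing more can be done
None
```

The lens is off the white camera and standing upright in the lens rest. I've handed the job in; no verdict is reported.

- **Button:** I pushed it about 10 mm down to its hard stop. The wrist read up to about 29 N there, close to the 30 N limit.
- **Turn and lift:** The lens turned anticlockwise about 71° until I felt the stop, where the moment rose from about 0.1 to 0.85 N m. I eased it back slightly and it came off with less than 6 N at the wrist.
- **Placing:** The flange met the ring at tool height 42.2 mm, against 42.5 mm expected, with about 17 N. I then let go and backed the arm away.
- **Last checks:** In the scene, side and wrist views the lens looked upright and centred in the ring, the button still looked down, and nothing visible in them had moved. The lens top was 0.5 px from its predicted seated position in the scene view and about 1.7 px off in the side view.
- **Disagreements:** Heights from the pictures disagreed with the stated ones by 2–8 mm (lens top 128 against 131 mm, button 75 against 79 mm, ring 12 against 20 mm). I used the stated heights; contact at the button and the ring matched them to within about 0.5 mm.

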